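Set the sharpening stone in its sloped holder and clamp it

TASK

Get the sharpening stone ready for the knives: lay it gently on the sloped bed of the holder, short of both stops, and let go so that it slides down into the corner; if it hangs up, nudge it gently until it sits flush against the end stop and the side fence. Then slide the clamp with the red knob down onto the end of the stone until its rubber pad presses firmly (8 to 14 N on the stone, never more than 18 N), and leave it clamped. Leave the salt pot, the mug and the peeler alone.

Things in the scene. Friction and masses are not known exactly. Their poses are not given: they have to be found in the camera images.
- whetstone_center (a point): Centre (half-way up) of the sharpening stone, a plain block 140 x 45 x 28 mm (x long, y wide, z up), about 0.35 kg, upper half terracotta, lower half grey; it starts flat on the worktop. Its two ends look alike.
- bed: Fixed sloped bed of the holder: slippery metal plate 280 x 125 mm. Origin: its lowest inner corner, on the plate. x runs along it up-slope, y across it up-slope, z is its normal; it rises about 17 deg along x and 17 deg along y. At x = 0 stands the blue end stop (18 mm high), at y = 0 the blue side fence (16 mm high), both 8 mm thick; a part laid on the plate slides to their corner.
- clamp: Clamp, a steel block 28 x 38 x 20 mm with a red knob, sliding along bed x at y = 22.5 mm. Origin: bed surface under its face to bed -x, axes as the bed's; starts at x = 224 to 239 mm. A rubber pad (18 mm high, gives 0.1 mm per N) stands 6 to 24 mm proud of that face, on a screw set differently each time and not reported: find contact by feel. Sliding takes 5 N, friction keeps it put; push beyond 5 N goes to the pad.
- clamp_knob (a point): Middle of the clamp's upright red knob, 18 mm diameter and 32 mm high (standing along the bed's z, from 21.5 to 53.5 mm above the plate); it lies 14 mm up-slope (bed +x) of the block's face. Push it from its up-slope side, or pinch it, towards bed -x.
- salt_pot: Bystander: round wooden salt pot with lid, 92 mm across, 70 mm high; origin at the centre of its underside.
- mug: Bystander: green and white mug with a handle, 78 x 116 mm, 101 mm high; origin at the centre of its underside.
- peeler: Bystander: white vegetable peeler lying flat, 170 x 25 x 18 mm; origin under its middle, x along it.
- stone_home (a point): Where the centre of the stone belongs, lengthwise along bed x with its sides against both walls: (70, 22.5, 14) mm in the bed's frame, axes as the bed's. No finger fits between a home stone and the fence. On its way down the stone may catch on the end stop and stay askew, some mm off the fence; a push of a few N on its up-slope side then brings it home.
Mind the look-alikes: they are no part of the job. What is shaped like the part that bears whetstone_center but purple or white is not meant.

How it is judged:
By the outcome, as a careful person would: the job done as asked, in the order asked, and still so for the second after the job is handed in, with the robot touching nothing.
It also fails if it takes over 70 s, if anything falls off the work surface, if the arm or the gripper's body presses on something with over 40 N, if the wrist force passes 120 N, or if a joint passes its speed limit or range.

ROBOT

A 6-joint arm with a two-finger parallel gripper is mounted at the origin on a cart in front of the work surface, level with it; the furniture and walls round the work are solid. World frame = base frame: x ahead of the robot, y to its left, z up, the work surface at z = 0. Lengths are in mm, angles in rad, forces in N, time in s.
With the tool pointing down it reaches from about 350 to 875 mm from the base axis. Payload 4.2 kg.
Tool frame: the origin (TCP) lies at the very end of the fingers, on their centre line; the grasp point (between the pads) lies 19 mm behind it (arm.tcp_to_grasp is the x of the grasp point in the tool frame, in mm); x points along the fingers, z is the direction in which the jaws open and shut, and the axes are right-handed (so a half turn about x gives the same grasp; the last joint's range is limited). The gripper opens to 85 mm and grips with 20 to 120 N. Pads are 22 mm wide; open, the fingers measure 114 mm over their backs; the gripper's body (76 mm by 85 mm) begins 54 mm behind the grasp point. The pads swing forward as they close: fully open they stand 13 mm farther back than shut.
Start: joints at [-0.962, 0.385, 0.008, 0, -1.194, -0.259], TCP at [214.208, -587.124, 231.312] pointing down, gripper open.
Joint ranges: [-3.14, 3.14], [-1.21, 2.06], [-1.07, 1.41], [-3.16, 2.05], [-2.99, -0.16], [-3.1, 3.1]. Speed limits (rad/s): [2.79, 2.79, 3.14, 3.14, 3.14, 3.14].

INTERFACE

Orientations are given as a unit quaternion [x, y, z, w].
In Python, from bench import status, get_image, job, arm gives the robot as it stands.
- The arm moves only by the tool apply_moves, never from a script. Its argument "targets" is text: rows parted by semicolons, each of 5 numbers parted by spaces: the shift along the tool's x, y, z in mm, then the turn about the tool's x in degrees, then the gripper's target within -1 to 1 (shut at 1, half-way at 0, fully open at -1). In form: dx dy dz spin hand; .... A call has 1 to 10 rows; each row is the pose to reach, as a shift and turn from the pose commanded when the call began, along the tool's axes at that moment; what a row does not reach only later rows make up. A row lasts 1/12 s, in which the tool goes at most 41.7 mm and 7.16 degrees, less where a joint would pass 70% of its speed; a pose out of reach is approached as far as the arm can. A call with a gripper value outside its range is refused whole. The fingers move at their own pace and stop on an object; the grip force is fixed at half the most. Time passes only in rows, so rows that repeat a pose let the fingers close. It gives the time, the measured TCP pose, the force and the opening at its end, in the units of the state.
- status.read_state(): the state, without advancing time (a new reading comes with each control period).
- get_image(name): name is "side" or "top"; returns a dict with "img" (400x640x3 uint8, red, green, blue), "mtx" (3x3 intrinsics, pixels), "world_from_camera" (4x4, takes a point from camera to world coordinates). Camera axes: x right, y down, z forward; pixel columns grow to the right and rows downward; lengths in mm; the calibration is good to about 2 mm. A picture is of the moment at which its call begins. There is no depth.
- job.job_done(): hands the job in, once; it reports no verdict.
The state is a dict: "clock": time; "joints": joint angles; "joint_vel": joint speeds; "joint_efforts": joint torques, N m; "position": TCP position; "ee_rot": TCP orientation; "contact_force": force on the tool from outside, world axes, zero at the start; "wrist_torque": the same for the moment, N m; "gripper_width": finger opening in mm.
Only numpy, scipy, OpenCV 4.12 (cv2) and the standard library are available. Lean on these libraries where they do the work, as an engineer would, in place of code of your own. Each camera call takes 0.05 s, during which the arm holds its last target.

## Working session

There is one attempt and no reset: what is moved stays moved. The work goes in short steps, Python scripts to look and compute and a tool call to move; the robot and the scene stay as the last step left them, time stands still between calls to the robot, and variables do not carry over. Pictures are saved under pics/ and viewed, and the job is handed in when it is done.

Besides the shell and the picture viewer there is one more tool, called after "Emit:" as name(argument=value, ...) on one line, values as JSON. apply_moves: Moves the arm, as the interface text tells. Its arguments: {"type":"object","properties":{"targets":{"type":"string"}},"required":["targets"]}

```bash
ls; mkdir -p pics
python3 - <<'E'
from bench import status, get_image, job, arm
import cv2,numpy as np
print(status.read_state())
print([a for a in dir(arm) if a[0]!='_'])
for n in ('side','top'):
    d=get_image(n); cv2.imwrite(f'pics/{n}0.png',d['img'][:,:,::-1]); print(n,d['mtx'],d['world_from_camera'])
    np.savez(f'{n}0.npz',**d)
E
```

```text
pics
{'clock': 0.0, 'joints': array([-9.62409004e-01,  3.85581168e-01,  6.64321666e-03, -5.01359663e-04,
       -1.19397106e+00, -2.58618569e-01]), 'joint_vel': array([-0.00125056,  0.00048437, -0.00013933,  0.00107329, -0.00125285,
       -0.00020332]), 'joint_efforts': array([ 8.29418022e-04, -3.92292666e+01,  1.88398612e+01,  4.18587416e+00,
       -4.58459413e-03,  7.03123053e-07]), 'position': array([ 214.01444639, -586.61219818,  230.21316289]), 'ee_rot': array([-0.57868825,  0.40501743,  0.57997702,  0.40584165]), 'contact_force': array([ 0.00689768, -0.27529607, -0.76771866]), 'wrist_torque': array([-0.00719833,  0.01019139,  0.00698283]), 'gripper_width': 85.5470097530105}
['IKError', 'tcp_to_grasp']
side [[438.72156622   0.         317.41653723]
 [  0.         438.72156622 204.7708673 ]
 [  0.           0.           1.        ]] [[-9.45997456e-01 -2.00136589e-01  2.55017958e-01  2.53579498e+01]
 [-3.24107492e-01  5.99854233e-01 -7.31525278e-01  1.18675841e+03]
 [-6.56862747e-03 -7.74674283e-01 -6.32326347e-01  1.22022477e+03]
 [ 0.00000000e+00  0.00000000e+00  0.00000000e+00  1.00000000e+00]]
top [[414.19606536   0.         319.28926368]
 [  0.         414.19606536 200.75690982]
 [  0.           0.           1.        ]] [[ 2.62312325e-03 -9.84024533e-01  1.78013588e-01  2.34514201e+02]
 [-9.99987701e-01 -3.33048576e-03 -3.67493691e-03 -7.10172849e+01]
 [ 4.20909979e-03 -1.78001759e-01 -9.84021167e-01  1.42894398e+03]
 [ 0.00000000e+00  0.00000000e+00  0.00000000e+00  1.00000000e+00]]
```

View pics/side0.png

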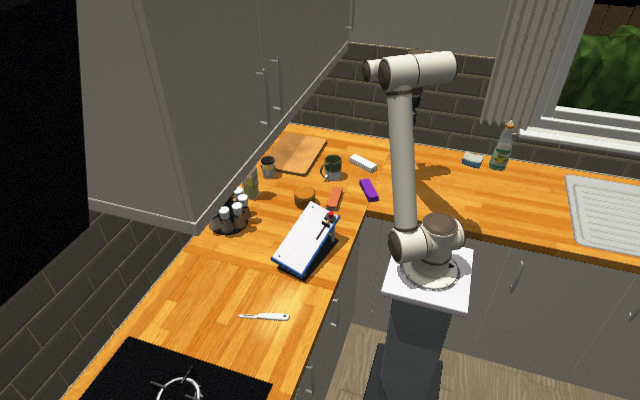

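View pics/top0.png

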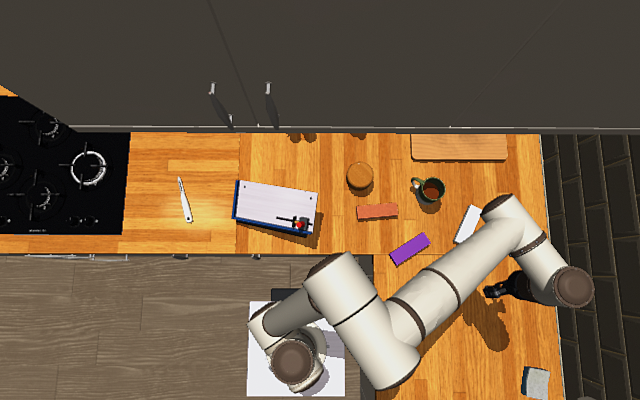

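The side view shows the holder near (307,240), the terracotta block near (335,197), the purple one (369,190), the white one (363,163), the salt pot (305,196) and the mug (333,167).
In the top view three blocks have the stone's shape: terracotta (377,212), purple (410,248) and white (467,222). The terracotta one fits the description, so I'll confirm it with enlarged crops.

Run:
```python
import cv2,numpy as np
s=cv2.imread('pics/side0.png');t=cv2.imread('pics/top0.png')
a=cv2.resize(s[145:285,260:400],(800,800),interpolation=cv2.INTER_CUBIC)[:,:]
a=cv2.resize(s[145:285,260:400],(600,600),interpolation=cv2.INTER_CUBIC)
cv2.imwrite('pics/side0c.png',a)
cv2.imwrite('pics/top0c.png',cv2.resize(t[150:270,225:425],(800,480),interpolation=cv2.INTER_CUBIC))
```

```text
(no output)
```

View pics/side0c.png

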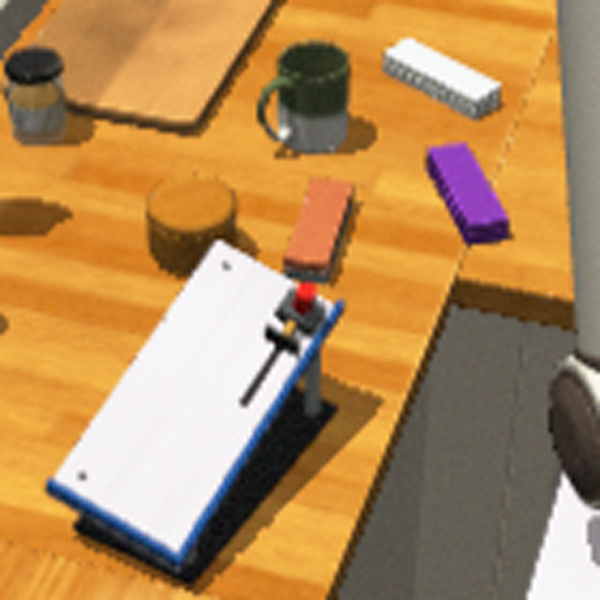

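View pics/top0c.png

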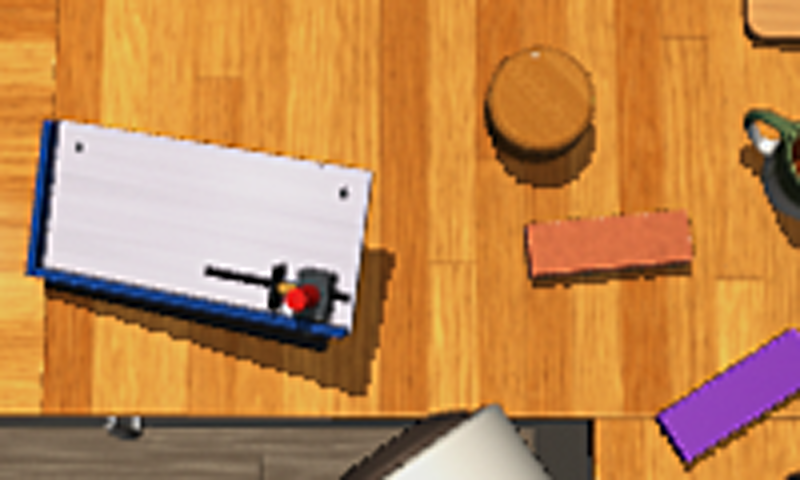

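The crop confirms it: the terracotta block shows a grey lower half at side crop (310,272). The purple and white blocks are look-alikes. Next I'll zoom in further for corner picking.

Run:
```python
import cv2,numpy as np
s=cv2.imread('pics/side0.png');t=cv2.imread('pics/top0.png')
def crop(im,u0,v0,w,h,k,name):
    a=cv2.resize(im[v0:v0+h,u0:u0+w],(w*k,h*k),interpolation=cv2.INTER_NEAREST)
    for i in range(0,w,10): cv2.putText(a,str(u0+i),(i*k,8),0,.3,(0,0,0),1); cv2.line(a,(i*k,0),(i*k,h*k),(90,90,90),1)
    for i in range(0,h,10): cv2.putText(a,str(v0+i),(0,i*k+10),0,.3,(0,0,0),1); cv2.line(a,(0,i*k),(w*k,i*k),(90,90,90),1)
    cv2.imwrite(name,a)
crop(s,265,180,90,70,8,'pics/s1.png'); crop(s,265,215,80,65,9,'pics/s2.png')
crop(t,228,172,96,72,8,'pics/t1.png'); crop(t,340,155,95,72,8,'pics/t2.png')
```

```text
(no output)
```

View pics/s1.png

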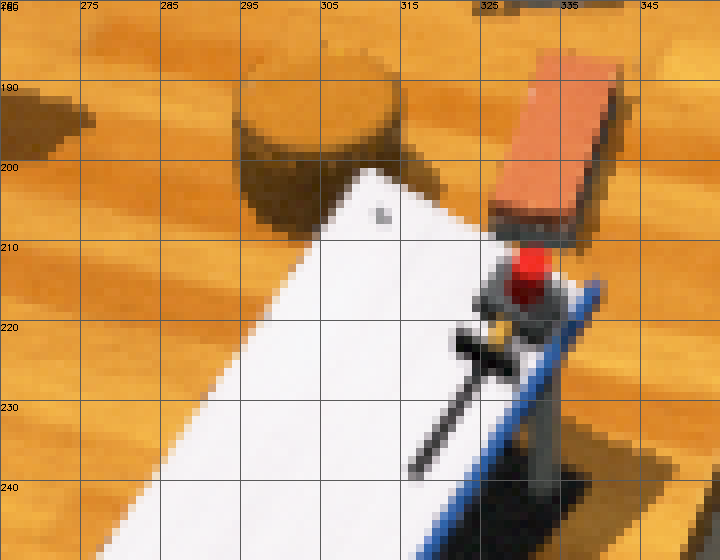

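View pics/s2.png

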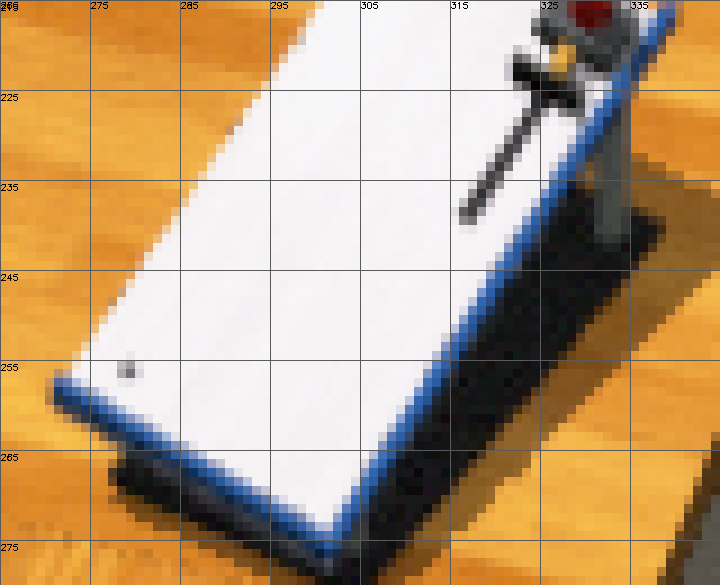

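View pics/t1.png

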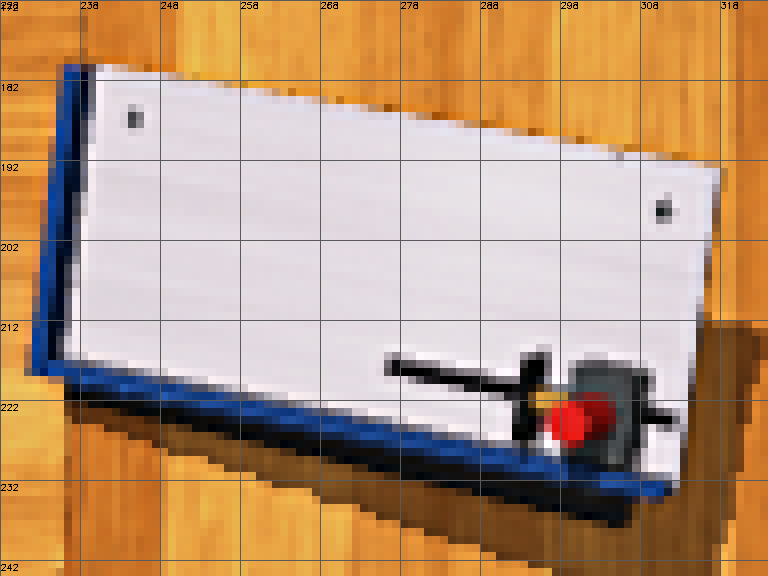

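View pics/t2.png

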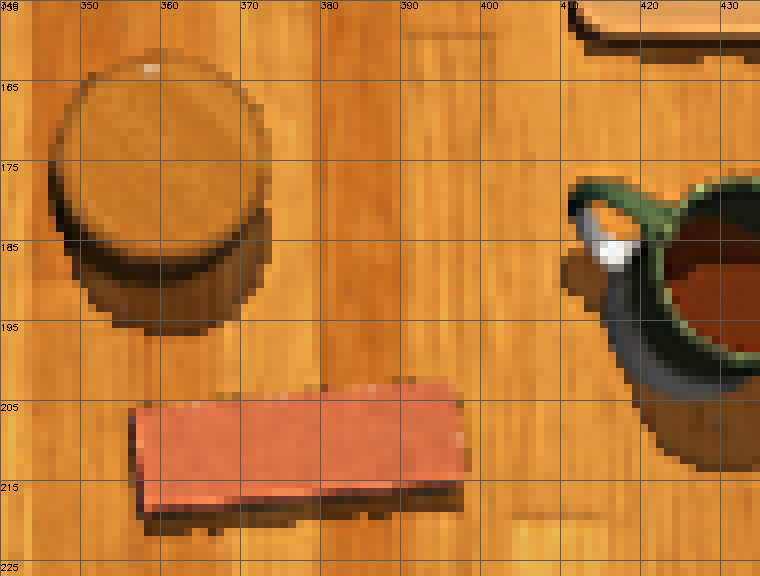

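```bash
cat > geo.py <<'E'
import numpy as np, cv2
from scipy.spatial.transform import Rotation as R
from scipy.optimize import least_squares
def load(n,i=0):
    d=np.load(f'{n}{i}.npz'); return d['img'],d['mtx'],d['world_from_camera']
def proj(P,K,W):
    P=np.atleast_2d(P); c=(P-W[:3,3])@W[:3,:3]; q=c@K.T; return q[:,:2]/q[:,2:]
def bedR(yaw,a,b):
    # x axis: rises a deg, y axis rises b deg, x heading yaw (world)
    x=np.array([np.cos(a)*np.cos(yaw),np.cos(a)*np.sin(yaw),np.sin(a)])
    # y perpendicular to x with z comp sin b
    h=np.array([-np.sin(yaw),np.cos(yaw),0]); u=np.cross(x,h) # h perp x
    u=np.cross(h,x); u=-u if u[2]<0 else u
    s=np.sin(b)/u[2]; y=np.sqrt(1-s*s)*h+s*u
    return np.column_stack([x,y,np.cross(x,y)])
def edgept(img,p,n,L=3.0):
    ts=np.linspace(-L,L,int(L*10)+1); q=p+ts[:,None]*n
    g=img.astype(np.float32)
    v=cv2.remap(g,q[:,0].astype(np.float32)[None],q[:,1].astype(np.float32)[None],cv2.INTER_LINEAR)[0]
    v=cv2.GaussianBlur(v[:,None],(1,9),2)[:,0] if v.ndim==1 else v
    d=np.abs(np.gradient(v)); d[:2]=0;d[-2:]=0
    w=d*(d>0.5*d.max()); k=d.argmax(); m=np.abs(np.arange(len(d))-k)<8; w=w*m
    return (w*ts).sum()/w.sum(), d.max()
E
cat > fit.py <<'E'
from geo import *
V={n:load(n) for n in('side','top')}
def rayz(n,uv,z):
    img,K,W=V[n]; d=W[:3,:3]@np.linalg.solve(K,[*uv,1]); return W[:3,3]+d*(z-W[2,3])/d[2]
# manual coarse points
man=[('side',(280,125,0),(311,200.4)),('side',(280,-8,16),(339.9,214.9)),('side',(-8,125,18),(270.3,256.2)),
('top',(280,125,0),(317.8,192.3)),('top',(-8,125,18),(235.6,179.6)),('top',(-8,-8,18),(231,218.5)),('top',(280,-8,16),(311.5,233.5))]
def mk(p): return p[:3],bedR(*p[3:])
def r0(p):
    t,Rm=mk(p); r=[(proj(t+Rm@np.array(b,float),*V[n][1:])[0]-uv) for n,b,uv in man]
    return np.r_[np.ravel(r),(p[4:]-np.radians(17))/np.radians(.5)]
p=np.r_[rayz('top',(234,217),60),-1.7,np.radians([17,17])]
s=least_squares(r0,p); print('coarse',s.x,np.round(s.fun,1)); p=s.x
lines=[('side',(20,125,0),(270,125,0),'W'),('side',(280,60,0),(280,120,0),'W'),('side',(0,10,18),(0,115,18),'W'),('side',(30,-8,16),(200,-8,16),'B'),
('top',(15,125,0),(270,125,0),'W'),('top',(280,35,0),(280,120,0),'W'),('top',(-8,5,18),(-8,120,18),'B'),('top',(10,-8,16),(200,-8,16),'B'),('top',(20,0,0),(180,0,0),'W'),('top',(0,20,0),(0,110,0),'W')]
def chan(img,c):
    f=img.astype(np.float32); return f.min(2) if c=='W' else f[:,:,2]-f[:,:,0]
for it in range(6):
    t,Rm=mk(p); obs=[]
    for li,(n,a,b,c) in enumerate(lines):
        img,K,W=V[n]; im=chan(img,c); a=np.array(a,float);b=np.array(b,float)
        e=proj(np.array([t+Rm@a,t+Rm@b]),K,W); d=(e[1]-e[0])/np.linalg.norm(e[1]-e[0]); nn=np.array([-d[1],d[0]])
        for f in np.linspace(0,1,25):
            q=proj(t+Rm@(a+f*(b-a)),K,W)[0]; o,g=edgept(im,q,nn,2.2)
            obs.append((li,n,a+f*(b-a),q+o*nn,nn))
    def res(p):
        t,Rm=mk(p); r=[(proj(t+Rm@b,*V[n][1:])[0]-q)@nn for _,n,b,q,nn in obs]
        return np.r_[np.array(r)/0.4/5,(p[4:]-np.radians(17))/np.radians(.7)]
    s=least_squares(res,p,loss='soft_l1'); p=s.x
r=res(p)[:-2]*2; L=np.array([o[0] for o in obs])
for i,l in enumerate(lines): print(l[0],l[1],l[3],'mean %.2f sd %.2f'%(r[L==i].mean(),r[L==i].std()))
print('bed t',np.round(p[:3],1),'yaw,a,b deg',np.round(np.degrees(p[3:]),2))
np.save('bed.npy',p)
# stone
so={'top':np.array([(135,407),(455,378),(463,482),(143,510)])/8+[340,155]-.5,'side':np.array([(490,205),(538,52),(622,65),(576,212)])/8+[265,180]-.5}
# top order: +y+x, -y+x, -y-x, +y-x
top=rayz
C=np.array([(-70,22.5),(70,22.5),(70,-22.5),(-70,-22.5)])
for n in so: print(n,np.round([rayz(n,q,28)[:2] for q in so[n]],0).tolist())
def rs(p,free=True):
    x,y,yaw,z=p; h=np.array([[np.cos(yaw),-np.sin(yaw)],[np.sin(yaw),np.cos(yaw)]])
    P=np.c_[C@h.T+[x,y],np.full(4,z)]
    return np.ravel([proj(P,*V[n][1:])-so[n] for n in so])
c=np.mean([rayz('top',q,28) for q in so['top']],0)
s=least_squares(rs,[c[0],c[1],-1.6,28]); print('stone',s.x,np.degrees(s.x[2]),np.round(s.fun,1))
np.save('stone.npy',s.x)
E
python3 fit.py
```

```text
coarse [ 4.33427489e+02  2.04948452e+02  3.19629375e+01 -1.79083415e+00
  2.93737438e-01  2.96633022e-01] [-0.7 -0.5  0.5 -0.1 -0.2  0.6  0.2 -0.1 -0.1 -0.2  0.5  0.  -0.4  0.6
 -0.3 -0. ]
side (20, 125, 0) W mean 0.04 sd 0.09
side (280, 60, 0) W mean -0.15 sd 0.10
side (0, 10, 18) W mean 0.30 sd 0.11
side (30, -8, 16) B mean 0.16 sd 0.14
top (15, 125, 0) W mean 0.11 sd 0.20
top (280, 35, 0) W mean -0.21 sd 0.12
top (-8, 5, 18) B mean -0.32 sd 0.11
top (10, -8, 16) B mean 0.06 sd 0.15
top (20, 0, 0) W mean -0.36 sd 0.07
top (0, 20, 0) W mean 0.39 sd 0.13
bed t [433.9 207.7  31.5] yaw,a,b deg [-102.92   17.06   16.83]
top [[472.0, -204.0], [485.0, -341.0], [440.0, -343.0], [428.0, -206.0]]
side [[471.0, -202.0], [488.0, -340.0], [440.0, -344.0], [426.0, -210.0]]
stone [ 456.30152164 -273.70090746   -1.47204286   28.1860816 ] -84.34184327082268 [-0.5  0.1 -0.  -0.1  0.7 -0.2 -0.   0.2 -0.1 -0.1  0.6 -0.  -0.1 -0.3
 -0.5  0.5]
```

The fits are consistent: edge residuals are 0.4 px or less, the stone's top measures 28.2 mm (28 stated) and the bed tilts are 17.1/16.8 deg. Next come the tool axes, the bystanders and the clamp.

```bash
cat > plan.py <<'E'
from geo import *
from bench import status, arm
p=np.load('bed.npy'); t,B=p[:3],bedR(*p[3:])
def bed(*q): return t+B@np.array(q,float)
def tobed(P): return B.T@(np.array(P)-t)
def st(): 
    s=status.read_state(); return s, R.from_quat(s['ee_rot']).as_matrix()
def head(v): return np.degrees(np.arctan2(v[1],v[0]))
E
python3 - <<'E'
from plan import *
from geo import *
s,T=st()
print('tcp2grasp',arm.tcp_to_grasp); print(np.round(T,4)); print('head y,z',head(T[:,1]),head(T[:,2]))
print('bed axes\n',np.round(B,3),'heads',head(B[:,0]),head(B[:,1]))
V={n:load(n) for n in('side','top')}
def tri(a,b):
    rows=[];rhs=[]
    L=[]
    for n,uv in(('side',a),('top',b)):
        img,K,W=V[n]; d=W[:3,:3]@np.linalg.solve(K,[*uv,1]); d/=np.linalg.norm(d); M=np.eye(3)-np.outer(d,d); rows.append(M); rhs.append(M@W[:3,3])
    X=np.linalg.lstsq(np.vstack(rows),np.hstack(rhs),rcond=None)[0]
    return X,[proj(X,*V['side'][1:])[0]-a,proj(X,*V['top'][1:])[0]-b]
# knob top centre: side s1 (531,262)/8 ; top t1 (574,424)/8
for nm,a,b in(('knobtop',np.array([532,258])/8+[264.5,179.5],np.array([570,424])/8+[227.5,171.5]),
 ('pot lid',np.array([320,102])/8+[264.5,179.5],np.array([161,155])/8+[339.5,154.5])):
    X,e=tri(a,b); print(nm,np.round(X,1),'bed',np.round(tobed(X),1),np.round(e,1))
for x in (238,245,253): print(x,[np.round(proj(bed(x,22.5,53.5),*V[n][1:])[0],1) for n in V])
print('stone home',bed(70,22.5,14),'place',bed(90,37.5,14))
E
```

```text
tcp2grasp -18.700000000000003
[[-8.000e-04 -9.395e-01 -3.425e-01]
 [ 1.800e-03 -3.425e-01  9.395e-01]
 [-1.000e+00  1.000e-04  2.000e-03]]
head y,z -159.96820092885446 110.03178518680518
bed axes
 [[-0.214  0.949 -0.233]
 [-0.932 -0.127  0.34 ]
 [ 0.293  0.29   0.911]] heads -102.92078271134565 -7.594648279287558
knobtop [389.5 -12.7 163.6] bed [253.6  24.   55.7] [[ 0.1  0. ]
 [-0.  -0.1]]
pot lid [ 573.  -212.7   65.2] bed [ 371.9  194.9 -144.6] [[-0.3 -0.1]
 [ 0.1  0.3]]
238 [array([329.4, 215.4]), array([294.3, 223.8])]
245 [array([330.3, 214. ]), array([296.4, 224.3])]
253 [array([331.3, 212.4]), array([298.8, 224.7])]
stone home [437.03783182 144.3586665   71.26483932] place [446.99376294 123.82492475  81.47487775]
```

Emit:
apply_moves(targets="0 -20 14 -7 -0.4; 0 -50 34 -14 -0.4; 0 -85 58 -21 -0.4; 0 -120 82 -28 -0.4; 0 -155 106 -35 -0.4; 0 -190 130 -42 -0.4; 0 -225 154 -49 -0.4; 0 -260 177 -56 -0.4; 0 -295 200 -63 -0.4; 0 -325 220 -70 -0.4")

```text
clock: 0.93
position: [444.7, -267.0, 231.1]
ee_rot: [-0.707, -0.003, 0.707, -0.002]
contact_force: [0.6, -0.1, -0.1]
gripper_width: 59.1
```

```bash
cat > go.py <<'E'
import sys
from plan import *
# go.py X Y Z ZHEAD : prints tool shift and spin
s,T=st(); P=s['position']
if len(sys.argv)>3:
    d=np.array([float(a) for a in sys.argv[1:4]])-P
    print('shift',np.round(T.T@d,1))
if len(sys.argv)>4: print('spin',round((head(T[:,2])-float(sys.argv[4])+180)%360-180,2))
print('t',round(s['clock'],2),'P',np.round(P,1),'zhead',round(head(T[:,2]),1),'bed',np.round(tobed(P),1),'F',np.round(s['contact_force'],2),'Fbed',np.round(B.T@s['contact_force'],2),'w',round(s['gripper_width'],1),'j',np.round(s['joints'],2))
E
python3 go.py 454.3 -253.8 120 185.7
```

```text
shift [111.1 -13.1  -9.7]
spin -5.3
t 0.93 P [ 444.7 -267.   231.1] zhead -179.6 bed [498.6 128.1  17.9] F [ 0.57 -0.11 -0.13] Fbed [-0.05  0.52 -0.29] w 59.1 j [-0.23  0.2  -0.25 -0.   -1.12  0.23]
```

Emit:
apply_moves(targets="20 -5 -4 -2.5 -0.4; 50 -13 -10 -5.5 -0.4; 85 -13 -10 -5.5 -0.4; 111 -13 -10 -5.5 -0.4; 111 -13 -10 -5.5 -0.4")

```text
clock: 1.35
position: [450.0, -254.3, 114.7]
ee_rot: [-0.702, -0.036, 0.71, -0.032]
contact_force: [-0.5, -0.1, -0.0]
gripper_width: 59.6
```

```bash
python3 - <<'E'
from bench import get_image
import cv2,numpy as np
o=[]
for n in('side','top'):
    d=get_image(n); np.savez(f'{n}1.npz',**d); im=d['img'][:,:,::-1]
    c=im[130:240,290:400] if n=='side' else im[150:260,330:440]
    o.append(cv2.resize(c,(400,400),interpolation=cv2.INTER_CUBIC))
cv2.imwrite('pics/v1.png',np.hstack(o))
E
python3 go.py 454.3 -253.8 12 185.7
```

```text
shift [108.1  -2.3  -0.8]
spin -0.13
t 1.45 P [ 454.  -256.2  120.1] zhead -174.4 bed [453.9 103.4 -81.7] F [0.15 0.24 0.07] Fbed [-0.23  0.13  0.11] w 59.5 j [-0.2   0.32 -0.4   0.   -0.85  0.3 ]
```

View pics/v1.png

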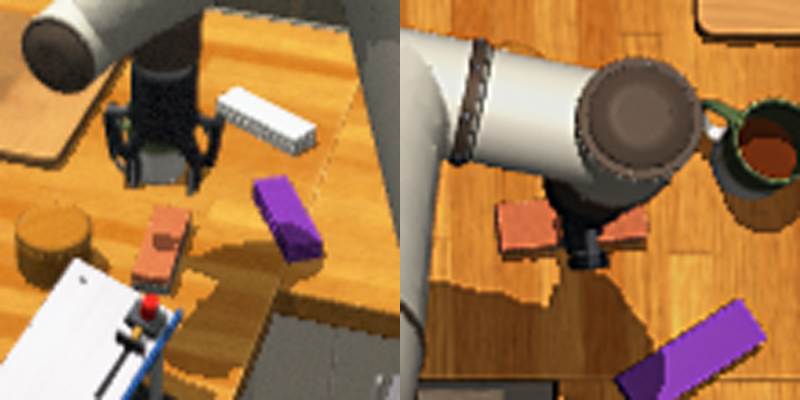

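The gripper straddles the terracotta stone in both views (side crop (160,240), top crop (575,230)), clear of the pot and mug. Descending and gripping.

Emit:
apply_moves(targets="25 -1 0 0 -0.4; 55 -2 -1 0 -0.4; 80 -2 -1 0 -0.4; 98 -2 -1 0 -0.4; 106 -2 -1 0 -0.4; 110 -2 -1 0 -0.4; 110 -2 -1 0 -0.4; 110 -2 -1 0 -0.4")

```text
clock: 2.12
position: [456.3, -254.5, 11.9]
ee_rot: [0.707, 0.034, -0.705, 0.035]
contact_force: [0.1, -0.3, 0.2]
gripper_width: 59.8
```

Emit:
apply_moves(targets="0 0 0 0 0.4; 0 0 0 0 0.4; 0 0 0 0 0.4; 0 0 0 0 0.4; 0 0 0 0 0.4; 0 0 0 0 0.4")

```text
clock: 2.62
position: [455.8, -254.3, 12.1]
ee_rot: [0.707, 0.034, -0.705, 0.035]
contact_force: [-1.3, 0.6, 6.3]
gripper_width: 43.7
```

```bash
python3 go.py 454.3 -253.8 10 185.7
```

```text
shift [ 2.1 -0.6  1.4]
spin -0.14
t 2.62 P [ 455.8 -254.3   12.1] zhead -174.4 bed [ 420.1   73.6 -179.9] F [-1.31  0.63  6.29] Fbed [1.54 0.49 6.25] w 43.7 j [-0.2   0.48 -0.5   0.   -0.58  0.29]
```

Emit:
apply_moves(targets="5 0 0 0 0.4; -8 0 0 0 0.4; -25 0 0 0 0.4; -50 0 0 0 0.4; -85 0 0 0 0.4; -120 0 0 0 0.4; -155 0 0 0 0.4; -185 0 0 0 0.4; -200 0 0 0 0.4; -205 0 0 0 0.4")

```text
clock: 3.45
position: [455.9, -254.2, 218.8]
ee_rot: [0.709, 0.034, -0.704, 0.035]
contact_force: [-0.4, 0.5, -3.1]
gripper_width: 43.4
```

```bash
python3 - <<'E'
from plan import *
q=bed(70.6,37.5,20); print(q); n=B[:,2]
h=np.array([np.cos(np.radians(167.1)),np.sin(np.radians(167.1)),0]); print('jaw slope',-(n@h)/n[2])
hx=np.array([np.cos(np.radians(-102.9)),np.sin(np.radians(-102.9)),0]);print('x slope',-(n@hx)/n[2])
# plate height under grip line
print('plate z under', t[2]-(n[:2]@(q[:2]-t[:2]))/n[2])
E
python3 go.py 450 118 225 167.1
```

```text
[449.74443934 143.94317006  81.25130456]
jaw slope -0.3323585383118355
x slope 0.3069229582769585
plate z under 59.299868158688696
shift [  -6.7 -371.   -30.1]
spin 18.45
t 3.45 P [ 455.9 -254.2  218.8] zhead -174.5 bed [480.6 133.6   8.4] F [-0.43  0.48 -3.05] Fbed [-1.25 -1.35 -2.52] w 43.4 j [-0.2   0.22 -0.27 -0.   -1.08  0.29]
```

```bash
python3 go.py 449.7 143.9 225 167.1
```

```text
shift [  -6.8 -396.8  -32.3]
spin 18.45
t 3.45 P [ 455.9 -254.2  218.8] zhead -174.5 bed [480.6 133.6   8.4] F [-0.43  0.48 -3.05] Fbed [-1.25 -1.35 -2.52] w 43.4 j [-0.2   0.22 -0.27 -0.   -1.08  0.29]
```

Emit:
apply_moves(targets="-7 -10 -1 0 0.4; -7 -30 -3 1 0.4; -7 -60 -5 3 0.4; -7 -95 -8 5 0.4; -7 -130 -11 7 0.4; -7 -165 -14 9 0.4; -7 -200 -17 11 0.4; -7 -235 -20 13 0.4; -7 -270 -22 15 0.4; -7 -305 -25 17 0.4")

```text
clock: 4.28
position: [448.2, 53.7, 220.6]
ee_rot: [-0.702, 0.072, 0.705, 0.071]
contact_force: [0.5, 0.3, -4.3]
gripper_width: 43.5
```

```bash
python3 go.py 449.7 143.9 150 167.1
```

```text
shift [ 70.6 -88.8  16.4]
spin 1.33
t 4.28 P [448.2  53.7 220.6] zhead 168.4 bed [195.9  87.9 116.6] F [ 0.48  0.3  -4.26] Fbed [-1.63 -0.82 -3.89] w 43.5 j [ 0.48  0.1  -0.41 -0.   -1.07 -0.68]
```

Emit:
apply_moves(targets="0 -30 6 0.5 0.4; 0 -60 11 1 0.4; 10 -80 15 1.4 0.4; 30 -88 16 1.4 0.4; 50 -89 16 1.4 0.4; 65 -89 16 1.4 0.4; 70 -89 16 1.4 0.4; 70 -89 16 1.4 0.4; 70 -89 16 1.4 0.4")

```text
clock: 5.03
position: [452.2, 142.4, 152.1]
ee_rot: [-0.702, 0.079, 0.703, 0.079]
contact_force: [0.4, 0.4, -3.3]
gripper_width: 43.3
```

```bash
python3 - <<'E'
from bench import get_image
import cv2,numpy as np
o=[]
for n in('side','top'):
    d=get_image(n); np.savez(f'{n}2.npz',**d); im=d['img'][:,:,::-1]
    c=im[180:290,250:360] if n=='side' else im[150:260,220:330]
    o.append(cv2.resize(c,(400,400),interpolation=cv2.INTER_CUBIC))
cv2.imwrite('pics/v2.png',np.hstack(o))
E
python3 go.py 449.7 143.9 108 167.1
```

```text
shift [45.2 -0.4  3.4]
spin 0.04
t 5.13 P [452.9 142.7 153.2] zhead 167.1 bed [92.2 61.5 84.4] F [ 0.09 -0.42 -3.95] Fbed [-0.79 -1.01 -3.76] w 43.6 j [ 0.65  0.21 -0.46  0.   -0.9  -0.87]
```

View pics/v2.png

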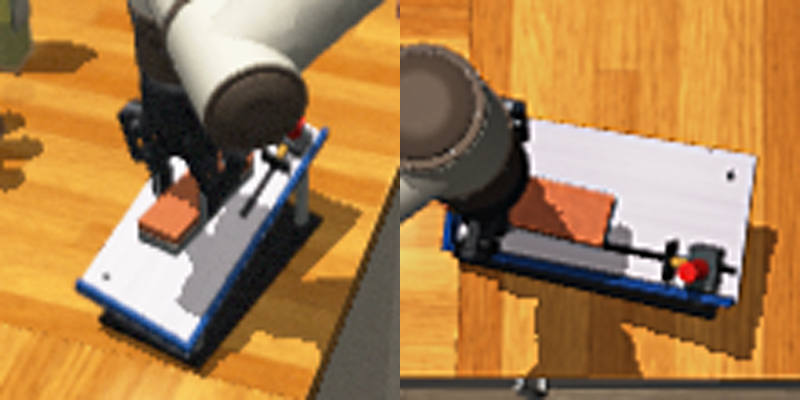

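The stone is held level over the bed, lengthwise along it and clear of the pad and both stops (side crop (180,215), top crop (560,212)). Lowering.

Emit:
apply_moves(targets="8 0 2 0 0.4; 18 0 3 0 0.4; 28 0 3 0 0.4; 36 0 3 0 0.4; 40 0 3 0 0.4; 42 0 3 0 0.4; 42 0 3 0 0.4; 42 0 3 0 0.4")

```text
clock: 5.8
position: [449.8, 143.3, 110.6]
ee_rot: [0.703, -0.079, -0.702, -0.079]
contact_force: [0.3, -0.0, -4.5]
gripper_width: 43.3
```

```bash
python3 go.py 449.7 143.9 100 167.1
```

```text
shift [10.6 -0.6  0.2]
spin 0.05
t 5.8 P [449.8 143.3 110.6] zhead 167.1 bed [79.9 46.1 46.5] F [ 0.32 -0.01 -4.55] Fbed [-1.39 -1.01 -4.22] w 43.3 j [ 0.65  0.26 -0.52  0.   -0.79 -0.88]
```

Emit:
apply_moves(targets="1 0 0 0 0.4; 2 0 0 0 0.4; 3 0 0 0 0.4; 4 0 0 0 0.4; 4 0 0 0 0.4")

```text
clock: 6.22
position: [449.4, 143.1, 106.3]
ee_rot: [0.703, -0.079, -0.703, -0.079]
contact_force: [0.2, 0.1, -3.4]
gripper_width: 43.1
```

Emit:
apply_moves(targets="1 0 0 0 0.4; 2 0 0 0 0.4; 2 0 0 0 0.4")

```text
clock: 6.47
position: [449.7, 143.2, 104.6]
ee_rot: [0.703, -0.079, -0.703, -0.079]
contact_force: [-0.9, 0.2, -0.4]
gripper_width: 43.7
```

Emit:
apply_moves(targets="1 0 0 0 0.4; 2 0 0 0 0.4; 2 0 0 0 0.4")

```text
clock: 6.72
position: [449.9, 143.5, 102.8]
ee_rot: [0.703, -0.079, -0.702, -0.079]
contact_force: [-1.8, 2.7, 2.8]
gripper_width: 43.5
```

Emit:
apply_moves(targets="0.7 0 0 0 0.4; 1.5 0 0 0 0.4; 1.5 0 0 0 0.4")

```text
clock: 6.97
position: [450.0, 143.7, 101.2]
ee_rot: [0.703, -0.079, -0.702, -0.079]
contact_force: [-1.8, 3.2, 4.1]
gripper_width: 43.3
```

Emit:
apply_moves(targets="0.7 0 0 0 0.4; 1.5 0 0 0 0.4; 1.5 0 0 0 0.4")

```text
clock: 7.22
position: [449.9, 143.4, 99.4]
ee_rot: [0.703, -0.079, -0.702, -0.079]
contact_force: [-0.3, 4.0, 4.7]
gripper_width: 43.5
```

The contact force is levelling off at about 8 N, so the stone is pivoting in the pads. Continuing slowly.

Emit:
apply_moves(targets="1 0 0 0 0.4; 2 0 0 0 0.4; 3 0 0 0 0.4; 4 0 0 0 0.4; 5 0 0 0 0.4; 5 0 0 0 0.4")

```text
clock: 7.72
position: [449.3, 142.8, 94.1]
ee_rot: [-0.703, 0.079, 0.703, 0.079]
contact_force: [-0.4, 1.8, 3.6]
gripper_width: 43.4
```

Emit:
apply_moves(targets="1 0 0 0 0.4; 2 0 0 0 0.4; 3 0 0 0 0.4; 4 0 0 0 0.4; 5 0 0 0 0.4; 5 0 0 0 0.4")

```text
clock: 8.22
position: [449.1, 142.9, 89.0]
ee_rot: [-0.702, 0.079, 0.703, 0.079]
contact_force: [-2.3, 3.0, 4.3]
gripper_width: 43.4
```

```bash
cat > snap.py <<'E'
from bench import get_image
import cv2,numpy as np,sys
k=sys.argv[1]; o=[]
for n in('side','top'):
    d=get_image(n); np.savez(f'{n}{k}.npz',**d); im=d['img'][:,:,::-1]
    c=im[180:290,250:360] if n=='side' else im[150:260,220:330]
    o.append(cv2.resize(c,(400,400),interpolation=cv2.INTER_CUBIC))
cv2.imwrite(f'pics/v{k}.png',np.hstack(o))
E
python3 snap.py 3
```

```text
(no output)
```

View pics/v3.png

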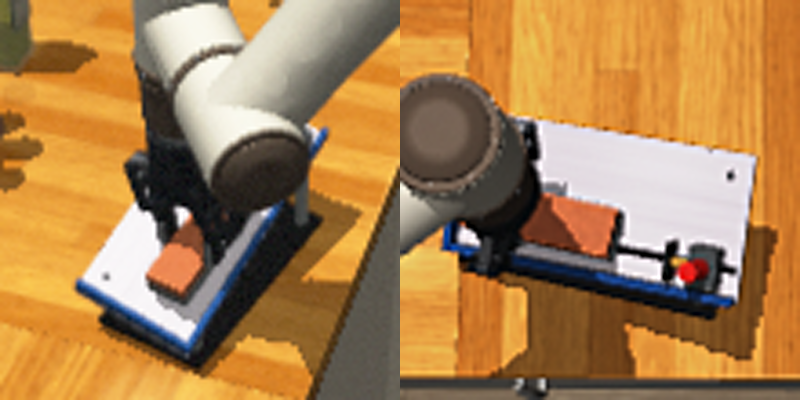

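The pictures show the stone pitching to match the slope, with its low end at side crop (180,278) still short of the end stop. Continuing.

Emit:
apply_moves(targets="1 0 0 0 0.4; 2 0 0 0 0.4; 3 0 0 0 0.4; 4 0 0 0 0.4; 4 0 0 0 0.4")

```text
clock: 8.73
position: [449.4, 143.1, 85.1]
ee_rot: [-0.703, 0.079, 0.703, 0.079]
contact_force: [-2.3, 3.5, 2.1]
gripper_width: 43.4
```

Emit:
apply_moves(targets="1 0 0 0 0.4; 2 0 0 0 0.4; 3 0 0 0 0.4; 3 0 0 0 0.4")

```text
clock: 9.07
position: [449.4, 143.1, 82.2]
ee_rot: [-0.703, 0.079, 0.703, 0.079]
contact_force: [-1.4, 2.6, 4.1]
gripper_width: 43.6
```

Emit:
apply_moves(targets="0.7 0 0 0 0.4; 1.4 0 0 0 0.4; 1.4 0 0 0 0.4")

```text
clock: 9.32
position: [449.6, 143.2, 80.9]
ee_rot: [0.703, -0.079, -0.703, -0.079]
contact_force: [-1.5, 3.4, 3.6]
gripper_width: 43.6
```

Emit:
apply_moves(targets="0.7 0 0 0 0.4; 1.4 0 0 0 0.4; 1.4 0 0 0 0.4")

```text
clock: 9.57
position: [449.6, 143.3, 80.3]
ee_rot: [0.703, -0.079, -0.702, -0.079]
contact_force: [-3.4, 3.8, 9.6]
gripper_width: 43.5
```

Emit:
apply_moves(targets="0.7 0 0 0 0.4; 1.2 0 0 0 0.4; 1.2 0 0 0 0.4")

```text
clock: 9.82
position: [449.7, 143.3, 80.2]
ee_rot: [0.703, -0.079, -0.702, -0.079]
contact_force: [-7.8, 2.1, 17.1]
gripper_width: 43.5
```

```bash
python3 snap.py 4
```

```text
(no output)
```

View pics/v4.png

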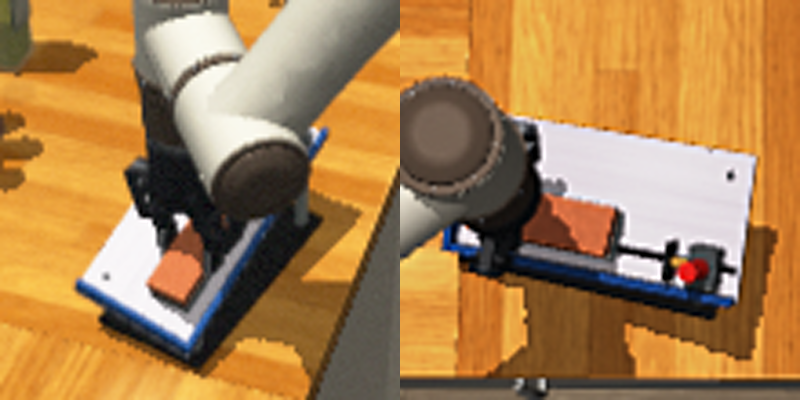

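The force jumped to 17 N, so the whole up-slope edge is seated. I'll back off to relieve it, then open slowly.

Emit:
apply_moves(targets="-1 0 0 0 0.4; -1.8 0 0 0 0.4; -1.8 0 0 0 0.4")

```text
clock: 10.17
position: [449.6, 143.3, 80.4]
ee_rot: [0.703, -0.079, -0.702, -0.079]
contact_force: [-3.3, 3.0, 6.2]
gripper_width: 43.2
```

Emit:
apply_moves(targets="0 0 0 0 0.05; 0 0 0 0 -0.02; 0 0 0 0 -0.06; 0 0 0 0 -0.1; 0 0 0 0 -0.14; 0 0 0 0 -0.18; 0 0 0 0 -0.22; 0 0 0 0 -0.26; 0 0 0 0 -0.3; 0 0 0 0 -0.34")

```text
clock: 11.0
position: [449.7, 143.1, 80.3]
ee_rot: [0.703, -0.079, -0.702, -0.079]
contact_force: [-0.3, -0.8, -0.6]
gripper_width: 56.9
```

```bash
python3 snap.py 5; python3 go.py
```

```text
t 11.1 P [449.7 143.1  80.3] zhead 167.2 bed [71.1 37.3 18.8] F [ 0.15 -0.11  0.5 ] Fbed [0.22 0.3  0.39] w 57.4 j [ 0.65  0.31 -0.56  0.   -0.7  -0.88]
```

View pics/v5.png

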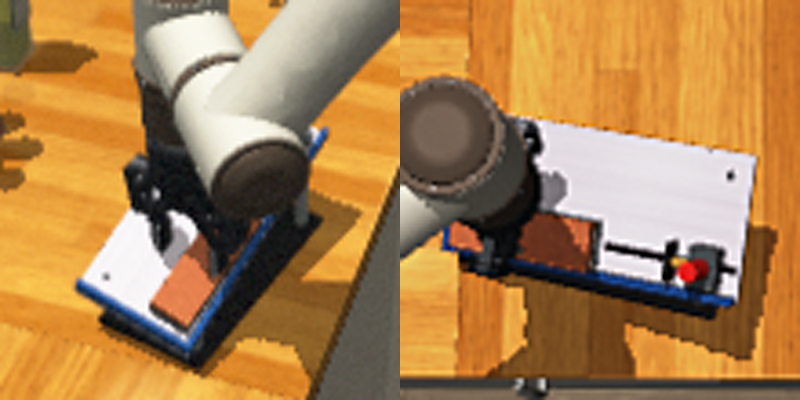

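The stone has settled on the plate and slid down (side crop (195,280)). Lifting straight out.

Emit:
apply_moves(targets="-5 0 0 0 -0.34; -15 0 0 0 -0.34; -30 0 0 0 -0.34; -55 0 0 0 -0.34; -85 0 0 0 -0.34; -115 0 0 0 -0.34; -140 0 0 0 -0.34; -150 0 0 0 -0.34")

```text
clock: 11.77
position: [451.1, 143.8, 234.8]
ee_rot: [0.705, -0.077, -0.7, -0.081]
contact_force: [1.0, 0.2, -0.5]
gripper_width: 57.4
```

Emit:
apply_moves(targets="0 30 0 0 1; 0 60 0 0 1; 0 95 0 0 1; 0 130 0 0 1; 0 160 0 0 1; 0 180 0 0 1; 0 180 0 0 1")

```text
clock: 12.35
position: [408.0, -34.9, 230.6]
ee_rot: [0.703, -0.08, -0.702, -0.08]
contact_force: [-0.0, 0.4, 0.3]
gripper_width: -0.1
```

```bash
python3 snap.py 6; python3 go.py
```

```text
t 12.45 P [409.3 -32.9 230.6] zhead 167.0 bed [287.9  64.8 105.3] F [ 1.12  0.11 -0.75] Fbed [-0.56  0.83 -0.91] w -0.1 j [ 0.32  0.01 -0.48  0.   -1.08 -0.55]
```

View pics/v6.png

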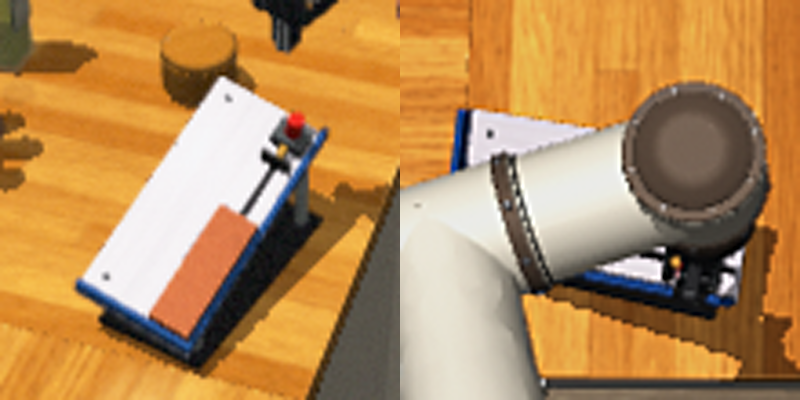

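The stone looks home in the side view. I'll check it sub-pixel against the fitted bed model.

```bash
cat > stonefit.py <<'E'
from plan import *
from geo import *
import sys
k=sys.argv[1]; views=sys.argv[2].split(',')
V={n:load(n,k) for n in views}
def chan(img): f=cv2.GaussianBlur(img,(0,0),.5).astype(np.float32); return f[:,:,2]/(f.sum(2)+1)*300   # blue share
def world(p,q):
    c,s=np.cos(p[2]),np.sin(p[2]); return t+B@np.array([p[0]+c*q[0]-s*q[1],p[1]+s*q[0]+c*q[1],q[2]])
E=[((-60,22.5,28),(60,22.5,28)),((70,-18,28),(70,18,28)),((-60,-22.5,28),(60,-22.5,28)),((-70,-18,28),(-70,18,28))]
p=np.array([70,22.5,0.])
for it in range(6):
    obs=[]
    for n in views:
        im=chan(V[n][0])
        for li,(a,b) in enumerate(E):
            a=np.array(a,float);b=np.array(b,float)
            e=[proj(world(p,x),*V[n][1:])[0] for x in(a,b)]; d=(e[1]-e[0])/np.linalg.norm(e[1]-e[0]); nn=np.array([-d[1],d[0]])
            for f in np.linspace(0,1,15):
                x=a+f*(b-a); q=proj(world(p,x),*V[n][1:])[0]; o,g=edgept(im,q,nn,2.)
                obs.append((n,li,x,q+o*nn,nn))
    res=lambda p:[(proj(world(p,x),*V[n][1:])[0]-q)@nn for n,l,x,q,nn in obs]
    s=least_squares(res,p,loss='soft_l1',f_scale=.3); p=s.x
r=np.array(res(p))
print('stone in bed x,y',np.round(p[:2],1),'yaw deg',round(np.degrees(p[2]),2))
for n in views: print(n,[round(np.mean([a for a,o in zip(r,obs) if o[0]==n and o[1]==l]),2) for l in range(4)])
if len(sys.argv)>3:
  for n in views:
    im=V[n][0][:,:,::-1]; k8=8; u0,v0=(262,205) if n=='side' else (226,170)
    a=cv2.resize(im[v0:v0+72,u0:u0+98],None,fx=k8,fy=k8,interpolation=cv2.INTER_NEAREST)
    H=np.array([70,22.5,0.])
    for (x,y) in E:
        e=[tuple(np.int32((proj(world(H,np.array(z,float)),*V[n][1:])[0]-[u0-.5,v0-.5])*k8)) for z in(x,y)]
        e=[tuple(int(i) for i in z) for z in e]; cv2.line(a,e[0],e[1],(0,255,0),1)
    cv2.imwrite(f'pics/fit{k}{n}.png',a)
E
python3 stonefit.py 6 side 1
```

```text
stone in bed x,y [68.3 21.1] yaw deg 0.09
side [np.float64(0.06), np.float64(-0.18), np.float64(-0.06), np.float64(0.11)]
```

View pics/fit6side.png

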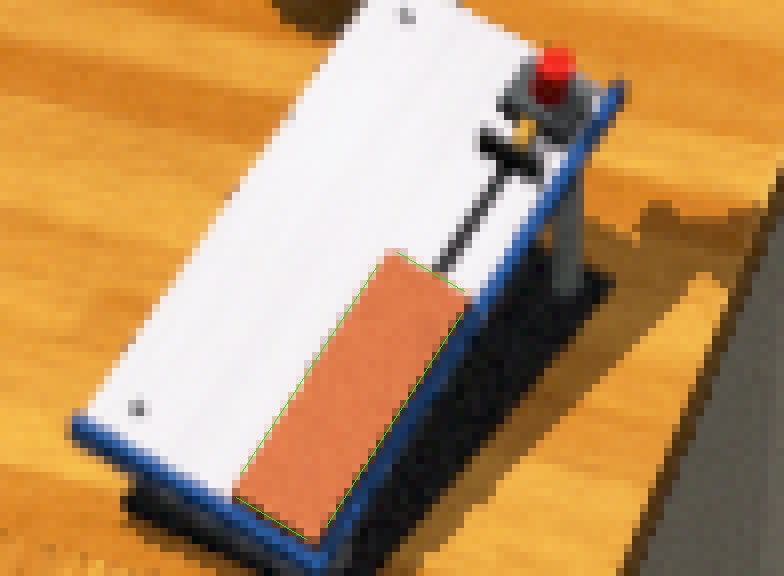

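Emit:
apply_moves(targets="0 40 0 0 1; 0 80 0 0 1; 0 120 0 0 1; 0 160 0 0 1; 0 190 0 0 1; 0 200 0 0 1; 0 200 0 0 1")

```text
clock: 13.03
position: [365.0, -228.6, 230.1]
ee_rot: [-0.702, 0.08, 0.703, 0.08]
contact_force: [0.2, 0.3, -0.9]
gripper_width: 0.0
```

```bash
python3 snap.py 7; python3 stonefit.py 7 side,top 1;python3 stonefit.py 7 top;python3 stonefit.py 7 side; python3 go.py
```

```text
stone in bed x,y [69.8 21.5] yaw deg 0.27
side [np.float64(-0.05), np.float64(0.19), np.float64(-0.18), np.float64(0.51)]
top [np.float64(0.66), np.float64(-1.04), np.float64(-0.12), np.float64(-0.19)]
stone in bed x,y [73.6 22.4] yaw deg -0.1
top [np.float64(0.39), np.float64(-0.37), np.float64(-0.38), np.float64(0.49)]
stone in bed x,y [68.3 21.1] yaw deg 0.11
side [np.float64(0.06), np.float64(-0.18), np.float64(-0.06), np.float64(0.11)]
t 13.13 P [ 365.3 -227.   230.1] zhead 167.1 bed [478.   47.5  49. ] F [ 0.7  -0.06  0.26] Fbed [-0.02  0.75  0.05] w 0.4 j [-0.18  0.05 -0.44 -0.   -1.08 -0.05]
```

View pics/fit7top.png

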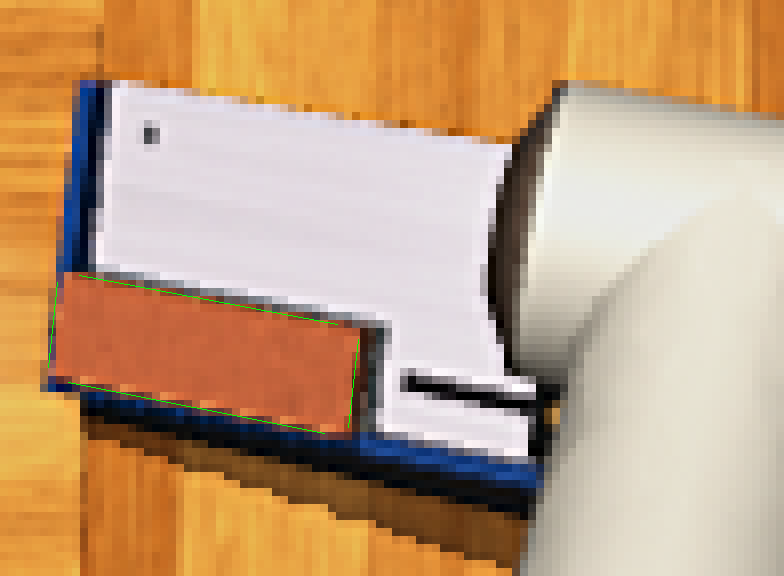

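The stone sits home. Yaw is about 0 in both views, and top/side give (73.6, 22.4) and (68.3, 21.1), which straddle (70, 22.5) within calibration. Now the clamp knob.

```bash
cat >> plan.py <<'E'
hx=np.array([np.cos(np.radians(-102.9)),np.sin(np.radians(-102.9)),0])
E
python3 - <<'E'
from plan import *
s,T=st()
q=bed(277,22.5,38)+11*hx; print('pre',q, 'bed',tobed(q)); P=s['position']
print(T.T@(np.r_[q[:2],230]-P), T.T@(q-P),'slide dir tool',T.T@-B[:,0])
E
```

```text
pre [384.74610057 -51.08430822 153.84615954] bed [287.51619546  21.52648275  34.9239803 ]
[ 1.11222566e-01 -1.75869385e+02  2.02431866e+01] [  76.26506231 -175.85912989   20.24136854] slide dir tool [ 0.29343726 -0.95597778 -0.00102891]
```

Emit:
apply_moves(targets="0 -25 3 0 1; 0 -60 7 0 1; 0 -95 11 0 1; 0 -130 15 0 1; 0 -160 18 0 1; 10 -174 20 0 1; 30 -176 20 0 1; 50 -176 20 0 1; 55 -176 20 0 1; 55 -176 20 0 1")

```text
clock: 13.97
position: [383.7, -50.5, 174.2]
ee_rot: [-0.702, 0.079, 0.704, 0.078]
contact_force: [0.4, -0.6, 0.5]
gripper_width: 0.1
```

```bash
python3 snap.py 8; python3 go.py 384.7 -51.1 154 167.1
```

```text
shift [21.9  0.4  0.5]
spin 0.12
t 14.07 P [385.3 -50.8 175.9] zhead 167.2 bed [293.6  28.4  55. ] F [ 0.26 -0.29  0.15] Fbed [ 0.26  0.32 -0.02] w -0.1 j [ 0.29  0.03 -0.61  0.   -0.93 -0.52]
```

View pics/v8.png

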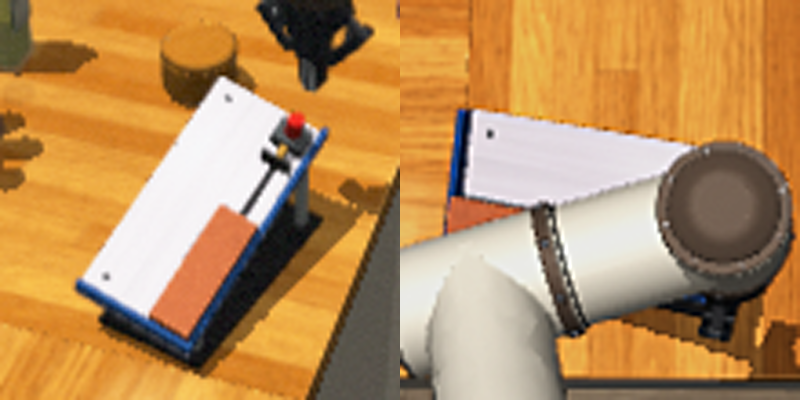

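Emit:
apply_moves(targets="5 0 0 0 1; 12 0 0 0 1; 18 0 0 0 1; 22 0 0 0 1; 22 0 0 0 1; 22 0 0 0 1")

```text
clock: 14.57
position: [384.4, -51.5, 152.9]
ee_rot: [-0.702, 0.079, 0.703, 0.079]
contact_force: [-0.1, 1.1, -0.6]
gripper_width: -0.2
```

```bash
python3 snap.py 9; python3 go.py 384.7 -51.1 154 167.1
```

```text
shift [-0.7 -0.3  0.1]
spin 0.04
t 14.67 P [384.7 -51.4 153.3] zhead 167.1 bed [287.6  21.4  34.3] F [-0.75  0.26  0.02] Fbed [-0.07 -0.74  0.28] w 0.1 j [ 0.29  0.06 -0.65  0.   -0.86 -0.52]
```

View pics/v9.png

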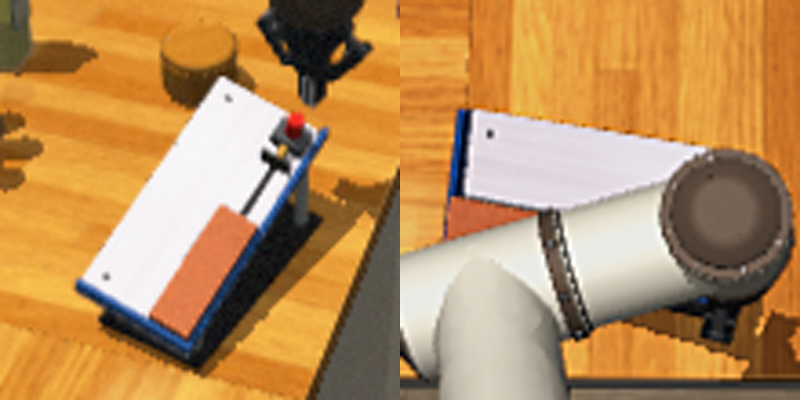

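Emit:
apply_moves(targets="0.6 -1.9 0 0 1; 1.2 -3.8 0 0 1; 1.8 -5.7 0 0 1; 2.3 -7.6 0 0 1; 2.9 -9.6 0 0 1; 3.2 -10.5 0 0 1; 3.5 -11.5 0 0 1; 3.8 -12.4 0 0 1; 3.8 -12.4 0 0 1")

```text
clock: 15.42
position: [387.3, -39.1, 149.3]
ee_rot: [-0.703, 0.079, 0.703, 0.079]
contact_force: [-0.1, 0.4, -0.3]
gripper_width: -0.1
```

```bash
python3 go.py
```

```text
t 15.42 P [387.3 -39.1 149.3] zhead 167.2 bed [274.5  21.1  34.2] F [-0.14  0.44 -0.28] Fbed [-0.47 -0.27 -0.07] w -0.1 j [ 0.32  0.07 -0.65  0.   -0.85 -0.55]
```

Emit:
apply_moves(targets="0.3 -1 0 0 1; 0.6 -1.9 0 0 1; 0.9 -2.9 0 0 1; 1.2 -3.8 0 0 1; 1.5 -4.8 0 0 1; 1.8 -5.7 0 0 1")

```text
clock: 15.92
position: [388.4, -34.0, 147.6]
ee_rot: [-0.702, 0.079, 0.703, 0.079]
contact_force: [0.3, -3.7, 2.1]
gripper_width: -0.2
```

```bash
python3 go.py
```

```text
t 15.92 P [388.4 -34.  147.6] zhead 167.2 bed [268.9  21.   34.2] F [ 0.25 -3.7   2.11] Fbed [4.01 1.32 0.6 ] w -0.2 j [ 0.34  0.07 -0.65  0.   -0.85 -0.56]
```

Contact with the knob at 4 N. Sliding the clamp down in steps.

Emit:
apply_moves(targets="0.6 -2 0 0 1; 1.8 -5.7 0 0 1; 2.9 -9.6 0 0 1; 4.1 -13.4 0 0 1; 5.3 -17.2 0 0 1; 6.5 -21 0 0 1; 7.6 -24.9 0 0 1; 8.8 -28.7 0 0 1; 10 -32.5 0 0 1; 11.2 -36.3 0 0 1")

```text
clock: 16.75
position: [396.6, 2.1, 136.2]
ee_rot: [-0.703, 0.079, 0.703, 0.079]
contact_force: [-0.9, -4.6, 2.2]
gripper_width: -0.3
```

```bash
python3 snap.py 10;  python3 go.py
```

```text
t 16.85 P [396.8   2.4 136.1] zhead 167.2 bed [229.9  21.   34.1] F [ 0.52 -1.42  1.41] Fbed [1.63 1.08 0.68] w -0.2 j [ 0.42  0.1  -0.66 -0.   -0.82 -0.64]
```

View pics/v10.png

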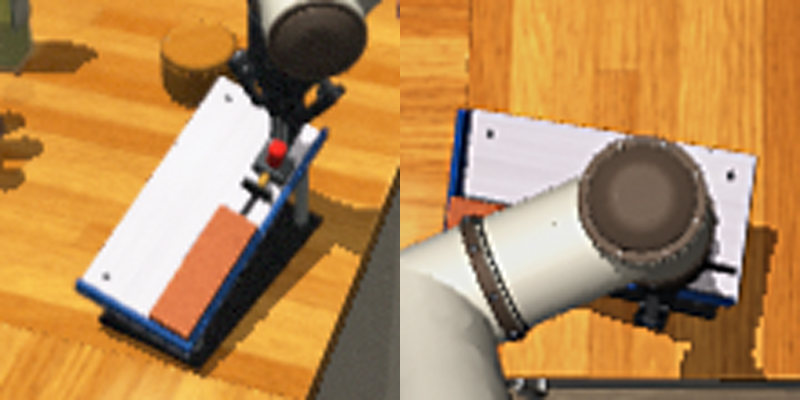

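Emit:
apply_moves(targets="0.9 -2.9 0 0 1; 1.8 -5.7 0 0 1; 2.9 -9.6 0 0 1; 4.1 -13.4 0 0 1; 5.3 -17.2 0 0 1; 6.2 -20 0 0 1; 7 -22.9 0 0 1; 7.6 -24.9 0 0 1; 8.2 -26.8 0 0 1")

```text
clock: 17.6
position: [402.6, 28.1, 128.0]
ee_rot: [-0.703, 0.079, 0.703, 0.079]
contact_force: [-0.3, -3.6, 2.8]
gripper_width: 0.2
```

```bash
python3 go.py
```

```text
t 17.6 P [402.6  28.1 128. ] zhead 167.1 bed [202.4  21.   34.2] F [-0.31 -3.58  2.81] Fbed [4.22 0.97 1.41] w 0.2 j [ 0.48  0.12 -0.65 -0.   -0.79 -0.7 ]
```

Emit:
apply_moves(targets="0.3 -1 0 0 1; 0.6 -1.9 0 0 1; 0.9 -2.9 0 0 1; 0.9 -2.9 0 0 1")

```text
clock: 17.93
position: [403.2, 30.8, 127.1]
ee_rot: [-0.703, 0.079, 0.703, 0.079]
contact_force: [-0.8, -2.7, 2.4]
gripper_width: 0.4
```

Emit:
apply_moves(targets="0.15 -0.5 0 0 1; 0.3 -1 0 0 1")

```text
clock: 18.1
position: [403.4, 31.6, 126.9]
ee_rot: [-0.703, 0.079, 0.703, 0.079]
contact_force: [-0.8, -3.0, 2.0]
gripper_width: -0.1
```

Emit:
apply_moves(targets="0.15 -0.5 0 0 1; 0.3 -1 0 0 1")

```text
clock: 18.27
position: [403.6, 32.6, 126.6]
ee_rot: [-0.703, 0.079, 0.703, 0.079]
contact_force: [-1.4, -4.4, 3.0]
gripper_width: 0.2
```

```bash
python3 snap.py 11; python3 go.py
```

```text
t 18.37 P [403.7  32.6 126.6] zhead 167.1 bed [197.5  21.   34.2] F [-0.92 -1.8   2.63] Fbed [2.65 0.11 1.99] w -0.3 j [ 0.49  0.13 -0.65 -0.   -0.79 -0.71]
```

View pics/v11.png

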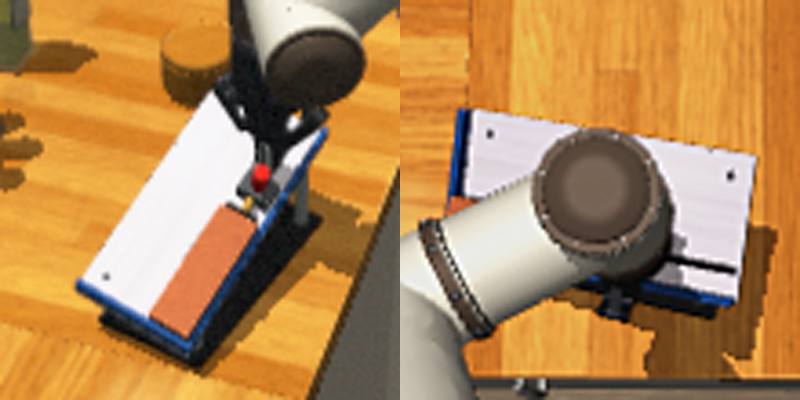

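The pad is now within a few mm of the stone's end (side crop (243,212)). Creeping by feel.

Emit:
apply_moves(targets="0.12 -0.4 0 0 1; 0.24 -0.8 0 0 1")

```text
clock: 18.53
position: [403.8, 33.4, 126.4]
ee_rot: [-0.703, 0.079, 0.703, 0.079]
contact_force: [-0.8, -3.0, 2.8]
gripper_width: 0.0
```

Emit:
apply_moves(targets="0.12 -0.4 0 0 1; 0.24 -0.8 0 0 1")

```text
clock: 18.7
position: [404.0, 34.2, 126.1]
ee_rot: [-0.703, 0.079, 0.703, 0.079]
contact_force: [-1.1, -3.5, 2.6]
gripper_width: -0.1
```

Emit:
apply_moves(targets="0.12 -0.4 0 0 1; 0.24 -0.8 0 0 1")

```text
clock: 18.87
position: [404.2, 35.0, 125.9]
ee_rot: [-0.703, 0.079, 0.703, 0.079]
contact_force: [-1.7, -3.7, 3.5]
gripper_width: 0.1
```

Emit:
apply_moves(targets="0.1 -0.3 0 0 1; 0.2 -0.6 0 0 1")

```text
clock: 19.03
position: [404.3, 35.5, 125.7]
ee_rot: [-0.703, 0.079, 0.703, 0.079]
contact_force: [-1.2, -3.1, 3.1]
gripper_width: -0.1
```

Emit:
apply_moves(targets="0.1 -0.3 0 0 1; 0.2 -0.6 0 0 1")

```text
clock: 19.2
position: [404.5, 36.1, 125.5]
ee_rot: [-0.703, 0.079, 0.703, 0.079]
contact_force: [-1.8, -3.4, 3.1]
gripper_width: 0.0
```

Emit:
apply_moves(targets="0.1 -0.3 0 0 1; 0.2 -0.6 0 0 1")

```text
clock: 19.37
position: [404.5, 36.4, 125.4]
ee_rot: [-0.703, 0.079, 0.703, 0.079]
contact_force: [-1.5, -5.2, 4.1]
gripper_width: -0.3
```

Emit:
apply_moves(targets="0.1 -0.3 0 0 1; 0.2 -0.6 0 0 1")

```text
clock: 19.53
position: [404.5, 36.7, 125.2]
ee_rot: [-0.702, 0.08, 0.703, 0.079]
contact_force: [-2.4, -6.7, 5.6]
gripper_width: 0.0
```

The force is rising past the 4.5–5 N slide level (8.4 N along the slope), so the pad is touching. Pressing on in small steps.

Emit:
apply_moves(targets="0.1 -0.3 0 0 1; 0.2 -0.6 0 0 1; 0.2 -0.6 0 0 1")

```text
clock: 19.78
position: [404.6, 36.9, 125.2]
ee_rot: [-0.702, 0.08, 0.703, 0.078]
contact_force: [-1.4, -7.3, 6.5]
gripper_width: -0.1
```

Emit:
apply_moves(targets="0.1 -0.3 0 0 1; 0.2 -0.6 0 0 1; 0.2 -0.6 0 0 1")

```text
clock: 20.03
position: [404.6, 37.2, 125.1]
ee_rot: [-0.702, 0.08, 0.703, 0.078]
contact_force: [-1.3, -8.8, 7.3]
gripper_width: 0.4
```

```bash
python3 go.py
```

```text
t 20.03 P [404.6  37.2 125.1] zhead 167.2 bed [192.6  20.9  34.2] F [-1.26 -8.76  7.34] Fbed [10.58  2.03  4.  ] w 0.4 j [ 0.5   0.13 -0.65  0.   -0.79 -0.72]
```

Emit:
apply_moves(targets="0.1 -0.4 0 0 1; 0.3 -1 0 0 1; 0.3 -1 0 0 1")

```text
clock: 20.28
position: [404.6, 37.6, 124.9]
ee_rot: [-0.702, 0.08, 0.703, 0.077]
contact_force: [-2.3, -11.6, 8.9]
gripper_width: -0.1
```

```bash
python3 go.py
```

```text
t 20.28 P [404.6  37.6 124.9] zhead 167.2 bed [192.1  20.8  34.1] F [ -2.27 -11.58   8.93] Fbed [13.89  1.9   4.73] w -0.1 j [ 0.5   0.13 -0.65  0.   -0.79 -0.72]
```

Emit:
apply_moves(targets="0.1 -0.4 0 0 1; 0.2 -0.7 0 0 1; 0.2 -0.7 0 0 1")

```text
clock: 20.53
position: [404.7, 37.8, 124.9]
ee_rot: [-0.702, 0.081, 0.703, 0.077]
contact_force: [-1.9, -14.0, 10.4]
gripper_width: 0.0
```

```bash
python3 go.py
```

```text
t 20.53 P [404.7  37.8 124.9] zhead 167.2 bed [191.9  20.8  34.2] F [ -1.94 -14.    10.36] Fbed [16.5   2.94  5.12] w 0.0 j [ 0.5   0.13 -0.65  0.   -0.79 -0.73]
```

Emit:
apply_moves(targets="0 0 0 0 1; 0 0 0 0 1; 0 0 0 0 1")

```text
clock: 20.78
position: [404.7, 37.9, 124.9]
ee_rot: [-0.702, 0.081, 0.703, 0.077]
contact_force: [-1.5, -12.8, 10.6]
gripper_width: 0.0
```

```bash
python3 go.py; python3 snap.py 12; python3 stonefit.py 12 side
```

```text
t 20.78 P [404.7  37.9 124.9] zhead 167.2 bed [191.9  20.8  34.2] F [ -1.46 -12.77  10.64] Fbed [15.33  3.31  5.69] w 0.0 j [ 0.5   0.13 -0.65  0.   -0.79 -0.73]
stone in bed x,y [68.8 21. ] yaw deg 0.18
side [np.float64(0.06), np.float64(-0.37), np.float64(-0.06), np.float64(0.24)]
```

View pics/v12.png

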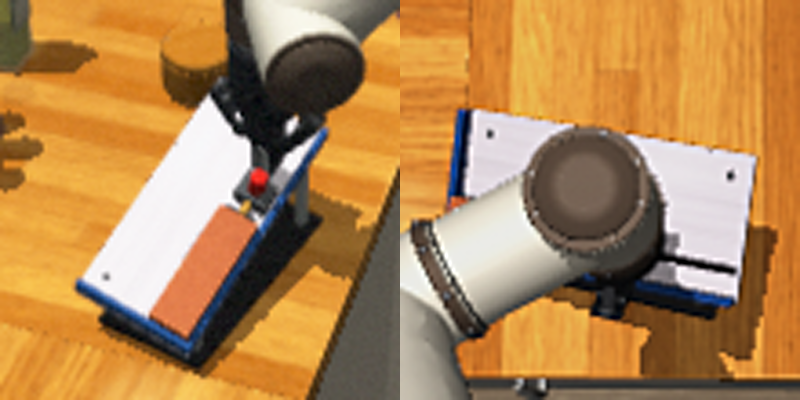

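The reading averages 15.9 N along the slide, minus 5 N sliding friction, which puts about 11 N on the stone. Backing off.

Emit:
apply_moves(targets="-0.6 2 0 0 1; -1.5 4.8 0 0 1; -3 9.6 0 0 1; -6 19 0 0 1; -20 24 0 0 1; -50 24 0 0 1; -80 24 0 0 1; -105 24 0 0 1; -105 24 0 0 1")

```text
clock: 21.63
position: [403.4, 17.6, 234.5]
ee_rot: [0.707, -0.077, -0.699, -0.081]
contact_force: [-0.1, 1.5, -0.0]
gripper_width: 0.2
```

Emit:
apply_moves(targets="0 40 0 0 1; 0 80 0 0 1; 0 120 0 0 1; 0 160 0 0 1; 0 200 0 0 1; 0 240 0 0 1; 0 270 0 0 1; 0 280 0 0 1; 0 280 0 0 1")

```text
clock: 22.38
position: [337.1, -258.2, 228.6]
ee_rot: [0.702, -0.081, -0.702, -0.081]
contact_force: [-0.1, 1.1, 0.1]
gripper_width: 0.1
```

```bash
python3 go.py; python3 snap.py 13; python3 stonefit.py 13 side 1; python3 stonefit.py 13 top 1
```

```text
t 22.38 P [ 337.1 -258.2  228.6] zhead 166.9 bed [512.7  24.2  43.7] F [-0.1   1.09  0.09] Fbed [-0.97 -0.21  0.48] w 0.1 j [-0.27  0.04 -0.45 -0.   -1.08  0.04]
stone in bed x,y [69. 21.] yaw deg 0.13
side [np.float64(0.06), np.float64(-0.42), np.float64(-0.06), np.float64(0.3)]
stone in bed x,y [73.3 22.4] yaw deg -0.07
top [np.float64(0.4), np.float64(-0.35), np.float64(-0.41), np.float64(0.45)]
```

View pics/v13.png

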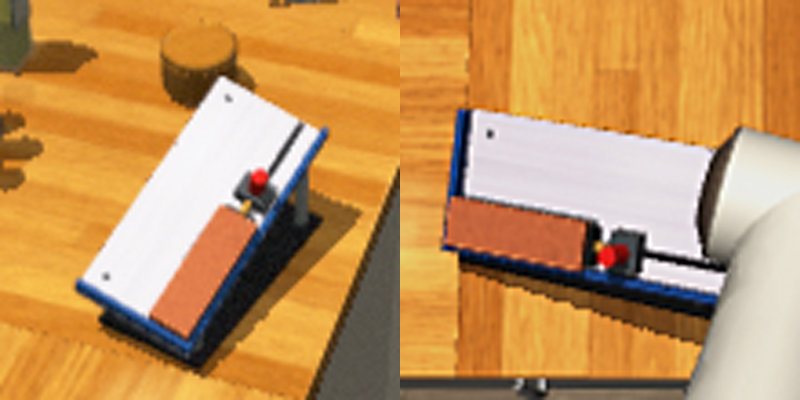

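View pics/fit13side.png

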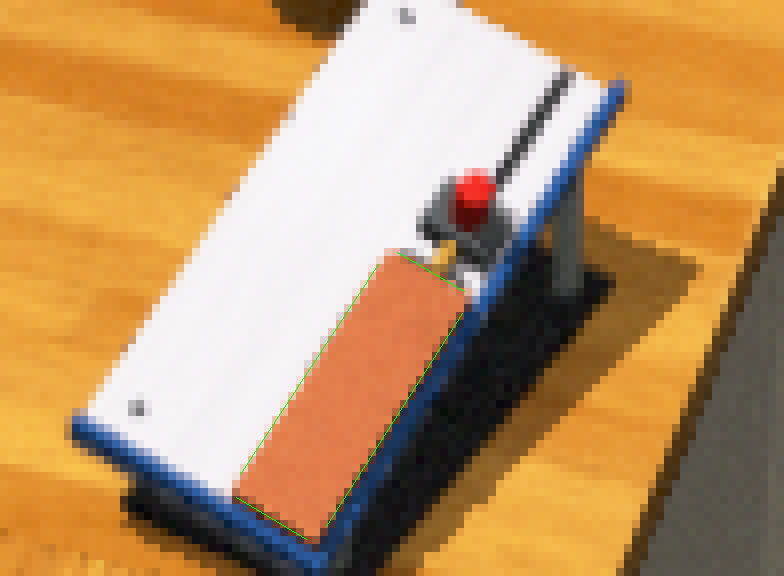

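View pics/fit13top.png

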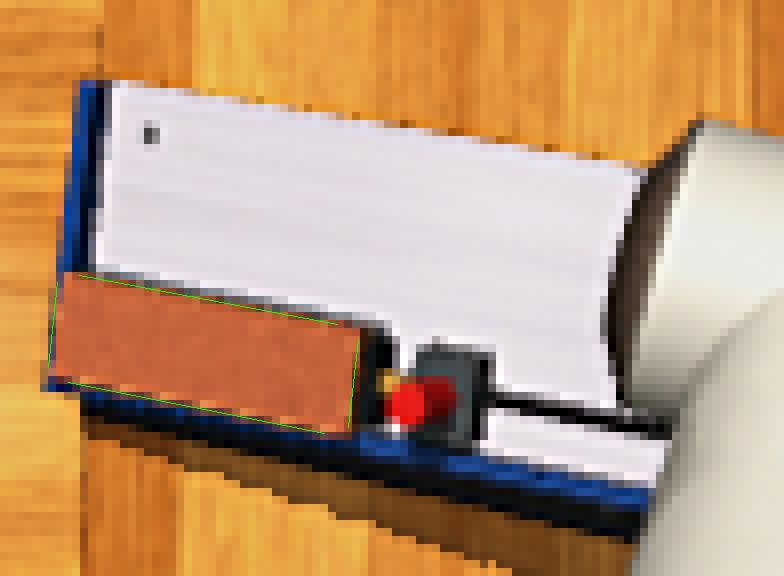

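The pad sits against the stone's end (top view about (275,212)). The stone hasn't moved, the bystanders weren't touched and the arm is clear. Handing in.

```bash
python3 -c "
from bench import job,status
print(job.job_done()); print(status.read_state()['clock'])"
```

```text
the job is handed in; nothing more can be done
None
the job is handed in; nothing more can be done
```

The stone is seated in the holder's corner and clamped, and the job was handed in at about 22 s.

- **Placing:** I laid the stone on the bed about 20 mm short of the end stop and 15 mm short of the fence. Because the tool can't tilt, I let the stone pivot in the pads to match the slope. Pressing the edge down briefly peaked at about 17 N, more than I intended. I backed off to about 6 N before opening slowly, and it slid into the corner without needing a nudge.
- **Clamping:** I pushed the clamp down by the knob until the pad met the stone. The push settled at about 16 N along the slide. Less the 5 N that sliding takes, that leaves about 11 N on the stone. I worked this out from the wrist force and did not re-check it after letting go.
- **Last checks:** With the robot clear, the pad was against the stone's end. The stone lay parallel to the fence within about 0.1° and had not visibly moved during clamping.
- **Disagreements:** The two cameras put the stone's centre along the bed at 69.0 mm (side) and 73.3 mm (top), against 70 mm for home. Across the bed they gave 21.0 and 22.4 mm, against 22.5 mm. I put this down to calibration error, as the views straddle home lengthwise and the top one nearly matches across.
- **Contact travel:** From first touch, the tool moved about 1.7 mm where 11 N on the pad would explain only 1.1 mm. I attributed the rest to give in the arm and fingers, and relied on the force reading.
- **Bystanders:** I kept the arm clear of the salt pot, mug and peeler throughout.

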